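Find the rocking corner and shim it

ROBOT

A 6-joint arm with a two-finger parallel gripper is mounted at the origin on a cart in front of the work surface, level with it; the furniture and walls round the work are solid. World frame = base frame: x ahead of the robot, y to its left, z up, the work surface at z = 0. Lengths are in m, angles in rad, forces in N, time in s.
With the tool pointing down it reaches from about 0.35 to 0.775 m from the base axis. Payload 5.5 kg.
Tool frame: the origin (TCP) lies at the centre of the arm's flange, where the gripper is bolted on; the fingertips stand 173 mm ahead of it and the grasp point (between the pads) lies 155 mm ahead of it (r.grip_depth is the distance from the TCP to the grasp point, in m); z points along the fingers, y is the direction in which the jaws open and shut (so a half turn about z gives the same grasp; the last joint's range is limited). The gripper opens to 85 mm and grips with 20 to 120 N. Pads are 22 mm wide; open, the fingers measure 114 mm over their backs; the gripper's body (76 mm by 85 mm) begins 54 mm behind the grasp point. The pads swing forward as they close: fully open they stand 13 mm farther back than shut.
Start: joints at [-1.47, 0.313, 0.046, 1.304, 0, 1.431], TCP at [0.137, -0.558, 0.405] pointing down, gripper open.
Joint ranges: [-2.76, 2.76], [-0.86, 1.69], [-1.03, 1.26], [-2.2, 2.34], [-1.47, 1.5], [-3.14, 3.14]. Speed limits (rad/s): [2.57, 2.57, 3.14, 3.14, 3.14, 3.14].

INTERFACE

Orientations are given as a rotation vector (axis times angle).
In Python, from cell import r, viewer, order gives the robot as it stands.
- The arm moves only by the shell command python3 -m pendant 'ROWS' [FORCE]. ROWS is a JSON object of lists of equal length, an entry for each row: "dr": the turn, a rotation vector about the tool's x, y, z in rad, a list of three; "travel": the shift along the tool's x, y, z in cm, a list of three; "hand": the opening, from -1 (shut) to 1 (fully open), so that 0 is half open. A call has 1 to 5 rows; each row is the pose to reach, as a shift and turn from the pose measured when the call began, along the tool's axes at that moment; what a row does not reach only later rows make up. A row lasts 1/12 s, in which the tool goes at most 41.7 mm and 7.16 degrees, less where a joint would pass 70% of its speed; a pose out of reach is approached as far as the arm can. A call with a gripper value outside its range is refused whole. The fingers move at their own pace and stop on an object; FORCE is the grip in N (left out, the last holds). Time passes only in rows, so rows that repeat a pose let the fingers close. It gives the time, the measured TCP pose, the force and the opening at its end, in the units of the state.
- r.read_state(): the state, without advancing time (a new reading comes with each control period).
- viewer.camera(name): name is "side" or "top"; returns a dict with "img" (420x560x3 uint8, red, green, blue), "intrinsics" (3x3 intrinsics, pixels), "rvec" (rotation vector, rad) and "tvec" (3), from world to camera coordinates, as OpenCV has them. Camera axes: x right, y down, z forward; pixel columns grow to the right and rows downward; lengths in m; the calibration is good to about 2 mm. A picture is of the moment at which its call begins. There is no depth.
- order.finish_job(): hands the job in, once; it reports no verdict.
The state is a dict: "time_s": time; "q": joint angles; "qd": joint speeds; "joint_torque": joint torques, N m; "tcp_pos": TCP position; "ee_rot": TCP orientation; "force": force on the tool from outside, world axes, zero at the start; "ft_torque": the same for the moment, N m; "gripper_width": finger opening in m.
Only numpy, scipy, OpenCV 4.12 (cv2) and the standard library are available. Lean on these libraries where they do the work, as an engineer would, in place of code of your own. Each camera call takes 0.05 s, during which the arm holds its last target.

TASK

The aluminium levelling plate that carries the stack of slides rocks at one of its four corners. With all the orange tabs still up, press down on its corners with the fingertips one after another until you find the one that gives; let go of it, then press down that corner's own orange shim tab until it lies flat. Leave the other three tabs standing, pick nothing up, and leave the plate, the slides and the other things in their places.

Things in the scene. Friction and masses are not known exactly. Their poses are not given: they have to be found in the camera images.
- base: Grey base of a levelling stand, fixed to the desk, 130 (x) x 240 (y) x 8 mm; origin at the centre of its underside, z up; it may be turned any way round. At each of its two narrow ends (+y and -y) two orange shim tabs stand up side by side; each tab belongs to the plate corner nearest to it.
- plate: Loose aluminium plate, 130 x 130 x 10 mm, 0.8 kg, on four feet; underside 26 mm, top 36 mm above the desk; origin at the centre of its underside, axes as the base's. A black ring marks each corner, above a foot. Three corners are rigid; the rocking one gives from about 4 N, is down 5 mm at about 5.5 N pressed at its ring (the opposite corner rises), and springs back. At rest the plate is level.
- corner_a (a point): Centre of the black ring on top of one plate corner, +48 mm in x and +48 mm in y from the plate's centre. Any of the four may be the one that rocks.
- corner_b (a point): Centre of the black ring on top of one plate corner, +48 mm in x and -48 mm in y from the plate's centre. Any of the four may be the one that rocks.
- corner_c (a point): Centre of the black ring on top of one plate corner, -48 mm in x and +48 mm in y from the plate's centre. Any of the four may be the one that rocks.
- corner_d (a point): Centre of the black ring on top of one plate corner, -48 mm in x and -48 mm in y from the plate's centre. Any of the four may be the one that rocks.
- shim_a (a joint): Hinge of the orange shim tab that belongs to corner_a, rad: 0 = standing up at 35 degrees, 0.61 = flat (end stop, only at the rocking corner: at a sound corner there is no gap for the shim and the tab jams at 0.32). Pushing its free end straight down with about 5 N turns it; it stays where it is left. Flat, it props the plate.
- shim_a_pad (a point): Point on the upper face of that tab, 30 mm outward from its hinge, which runs along the base's x axis at +22 mm in x, +75 mm in y, 20 mm above the desk. The tab is 22 mm wide, 4 mm thick and reaches 42 mm outward (+y of the base) from the hinge; as the tab goes flat this point comes down to 22 mm above the desk and moves about 6 mm outward.
- shim_b (a joint): Hinge of the orange shim tab that belongs to corner_b, rad: 0 = standing up at 35 degrees, 0.61 = flat (end stop, only at the rocking corner: at a sound corner there is no gap for the shim and the tab jams at 0.32). Pushing its free end straight down with about 5 N turns it; it stays where it is left. Flat, it props the plate.
- shim_b_pad (a point): Point on the upper face of that tab, 30 mm outward from its hinge, which runs along the base's x axis at +22 mm in x, -75 mm in y, 20 mm above the desk. The tab is 22 mm wide, 4 mm thick and reaches 42 mm outward (-y of the base) from the hinge; as the tab goes flat this point comes down to 22 mm above the desk and moves about 6 mm outward.
- shim_c (a joint): Hinge of the orange shim tab that belongs to corner_c, rad: 0 = standing up at 35 degrees, 0.61 = flat (end stop, only at the rocking corner: at a sound corner there is no gap for the shim and the tab jams at 0.32). Pushing its free end straight down with about 5 N turns it; it stays where it is left. Flat, it props the plate.
- shim_c_pad (a point): Point on the upper face of that tab, 30 mm outward from its hinge, which runs along the base's x axis at -22 mm in x, +75 mm in y, 20 mm above the desk. The tab is 22 mm wide, 4 mm thick and reaches 42 mm outward (+y of the base) from the hinge; as the tab goes flat this point comes down to 22 mm above the desk and moves about 6 mm outward.
- shim_d (a joint): Hinge of the orange shim tab that belongs to corner_d, rad: 0 = standing up at 35 degrees, 0.61 = flat (end stop, only at the rocking corner: at a sound corner there is no gap for the shim and the tab jams at 0.32). Pushing its free end straight down with about 5 N turns it; it stays where it is left. Flat, it props the plate.
- shim_d_pad (a point): Point on the upper face of that tab, 30 mm outward from its hinge, which runs along the base's x axis at -22 mm in x, -75 mm in y, 20 mm above the desk. The tab is 22 mm wide, 4 mm thick and reaches 42 mm outward (-y of the base) from the hinge; as the tab goes flat this point comes down to 22 mm above the desk and moves about 6 mm outward.
- slides: Pale green stack of glass slides with a cream band, 29 (x) x 78 (y) x 21 mm, lying loose near the middle of the plate, its long side along the y axis of the plate; origin at the centre of its underside.
- blue_dye: Bystander: blue dropper bottle, 24 mm across, 69 tall, loose; origin at the centre of its underside.
- green_dye: Bystander: green dropper bottle, 24 mm across, 69 tall, loose; origin at the centre of its underside.
- mailer: Bystander: flat dark-blue slide mailer box, 31 x 83 x 22 mm, loose; origin at the centre of its underside.
- tape: Bystander: roll of cream tape lying flat, 77 mm across, 16 high, loose; origin at the centre of its underside.
- tweezers_1: Bystander: steel tweezers lying on the desk, 12 x 120 x 8 mm, loose; origin at the centre of its underside.
Things that resemble listed ones, but are neither listed nor needed, are in the scene too. Of the things shaped like the plate, the aluminium one is meant.

How it is judged:
By the outcome, as a careful person would: the job done as asked, in the order asked, and still so for the second after the job is handed in, with the robot touching nothing.
It also fails if it takes over 64 s, if anything falls off the work surface, if the arm or the gripper's body presses on something with over 40 N, if the wrist force passes 120 N, or if a joint passes its speed limit or range.

## Working session

There is one attempt and no reset: what is moved stays moved. The work goes in short steps, Python scripts to look and compute and a shell command to move; the robot and the scene stay as the last step left them, time stands still between calls to the robot, and variables do not carry over. Pictures are saved under pics/ and viewed, and the job is handed in when it is done.

```bash
mkdir -p pics; ls; python3 - <<'E'
from cell import r,viewer
import cv2,numpy as np
s=r.read_state();print({k:np.round(v,3) for k,v in s.items()}, r.grip_depth)
for n in("top","side"):
    c=viewer.camera(n);print(n,c["intrinsics"],c["rvec"],c["tvec"])
    cv2.imwrite(f"pics/{n}0.png",c["img"][:,:,::-1])
E
```

```text
pics
{'time_s': np.float64(0.0), 'q': array([-1.47 ,  0.314,  0.045,  1.304, -0.   ,  1.431]), 'qd': array([-0.   ,  0.   , -0.001,  0.001, -0.001, -0.001]), 'joint_torque': array([-0.0000e+00, -4.8062e+01,  2.9853e+01,  1.9000e-02, -0.0000e+00,
       -0.0000e+00]), 'tcp_pos': array([ 0.137, -0.558,  0.404]), 'ee_rot': array([-3.117, -0.377, -0.   ]), 'force': array([0.122, 0.045, 0.195]), 'ft_torque': array([-0.03 ,  0.015, -0.014]), 'gripper_width': np.float64(0.085)} 0.1547
top [[543.93081351   0.         285.6477391 ]
 [  0.         543.93081351 203.79847466]
 [  0.           0.           1.        ]] [ 2.04385029 -2.19070863  0.22869864] [0.16312922 0.52673789 1.14791343]
side [[521.63266661   0.         277.61067153]
 [  0.         521.63266661 208.66411963]
 [  0.           0.           1.        ]] [ 0.40474336 -2.42558735  1.68533009] [0.5545303  0.09690569 1.49175682]
```

View pics/top0.png

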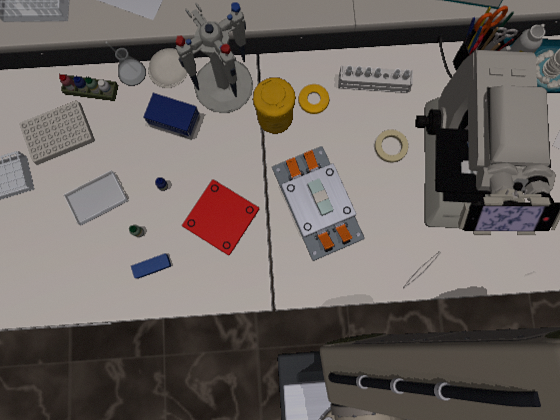

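View pics/side0.png

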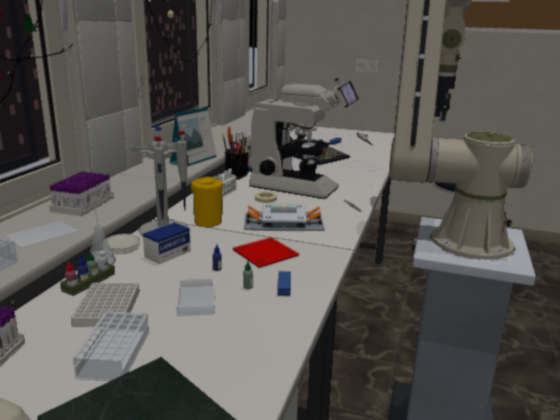

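```bash
python3 - <<'E'
import cv2
a=cv2.imread("pics/top0.png")[140:265,262:372]
cv2.imwrite("pics/c0.png",cv2.resize(a,None,fx=4.7,fy=4.7,interpolation=cv2.INTER_CUBIC))
a=cv2.imread("pics/side0.png")[185:240,230:340]
cv2.imwrite("pics/c1.png",cv2.resize(a,None,fx=7,fy=7,interpolation=cv2.INTER_CUBIC))
E
```

```text
(no output)
```

View pics/c0.png

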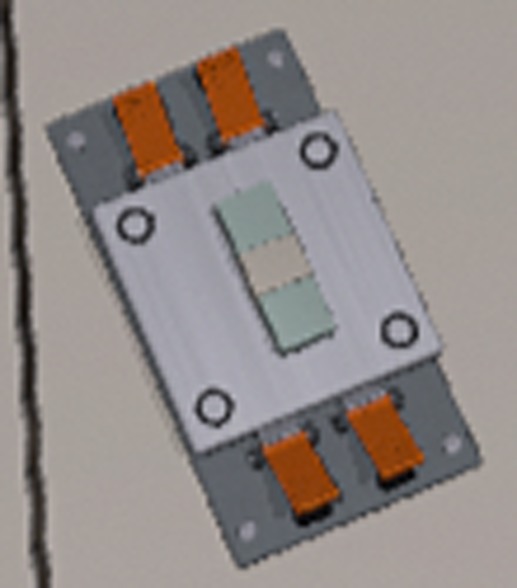

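View pics/c1.png

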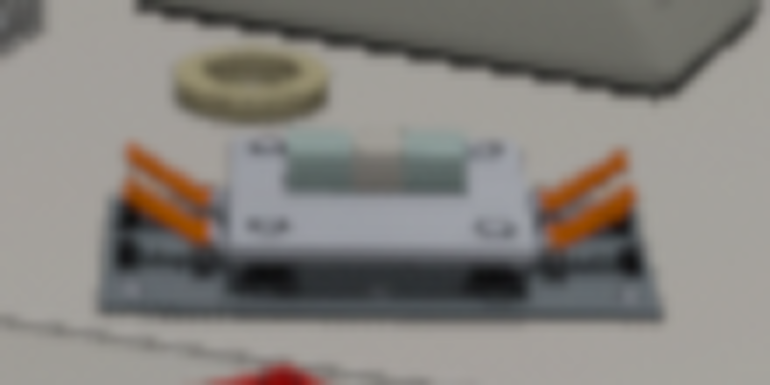

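```bash
cat > h.py <<'E'
import cv2,numpy as np
from cell import r,viewer
from scipy.spatial.transform import Rotation as R
def ray(c,px,z):
    Rm=R.from_rotvec(c["rvec"]).as_matrix();C=-Rm.T@c["tvec"]
    d=Rm.T@np.linalg.inv(c["intrinsics"])@np.array([px[0],px[1],1.]);return C+d*(z-C[2])/d[2]
def proj(c,P):
    p,_=cv2.projectPoints(np.array(P,float).reshape(-1,3),c["rvec"],c["tvec"],c["intrinsics"],None);return p[:,0]
def st():
    s=r.read_state();Rm=R.from_rotvec(s["ee_rot"]);return s,Rm
def go(x,y,ztip,depth=.173,yaw=None):
    "shift in tool cm so that tip is at (x,y,ztip); yaw: desired turn about tool z"
    s,Rm=st();tgt=np.array([x,y,ztip+depth]);m=Rm.as_matrix()
    print("t",round(s["time_s"],2),"tcp",s["tcp_pos"].round(4),"f",s["force"].round(2),"w",s["gripper_width"],"tool\n",m.round(3))
    print("travel cm",(m.T@(tgt-s["tcp_pos"])*100).round(2))
E
cat > geo.py <<'E'
from h import *
import pickle
E
python3 - <<'E'
from h import *
c=viewer.camera("top");cs=viewer.camera("side")
k={"TL":(135,225),"TR":(319,151),"BL":(214,407),"BR":(400,330)}
W={n:ray(c,(262+(x+.5)/4.7-.5,140+(y+.5)/4.7-.5),.036) for n,(x,y) in k.items()}
for n in W:print(n,W[n].round(4))
k2={"FL":(267,148),"FR":(487,150),"NL":(267,226),"NR":(494,229)}
for n,(x,y) in k2.items(): print(n,ray(cs,(230+(x+.5)/7-.5,185+(y+.5)/7-.5),.036).round(4))
ctr=sum(W.values())/4;print("ctr",ctr)
for a,b in("TL BL","TR BR","TL TR","BL BR"): pass
for a,b in(("BL","TL"),("BR","TR"),("TR","TL"),("BR","BL")):
    d=W[b]-W[a];print(a,b,np.linalg.norm(d[:2]),np.degrees(np.arctan2(d[1],d[0])))
E
```

```text
TL [0.5772 0.1128 0.036 ]
TR [0.6078 0.0214 0.036 ]
BL [0.4864 0.0818 0.036 ]
BR [ 0.5173 -0.0095  0.036 ]
FL [0.6105 0.0196 0.036 ]
FR [ 0.5178 -0.0143  0.036 ]
NL [0.5794 0.1094 0.036 ]
NR [0.4886 0.0777 0.036 ]
ctr [0.54718318 0.05162409 0.036     ]Traceback (most recent call last):
  File "<stdin>", line 9, in <module>
ValueError: too many values to unpack (expected 2)
```

```bash
python3 - <<'E'
from h import *
c=viewer.camera("top")
for p,z in(((428,220),0),((470,232),.0),((470,232),.25),((556,232),.25),((420,265),0),((372,304),0),((290,240),0)):print(p,z,ray(c,p,z).round(3))
ctr=np.array([.548,.0505]);th=np.radians(18.8);u=np.array([np.cos(th),np.sin(th)]);v=np.array([-u[1],u[0]])
P=[list(ctr+a*48e-3*u+b*48e-3*v)+[.036] for a in(1,-1) for b in(1,-1)]
P+=[list(ctr+a*109.4e-3*u+b*22e-3*v)+[.0455] for a in(1,-1) for b in(1,-1)]
P+=[list(ctr+a*120e-3*u+b*65e-3*v)+[.008] for a in(1,-1) for b in(1,-1)]
print(np.array(P).round(4))
for n in("top","side"):
    c=viewer.camera(n);im=cv2.resize(c["img"][:,:,::-1],None,fx=6,fy=6,interpolation=cv2.INTER_CUBIC)
    for p in proj(c,P): cv2.circle(im,tuple(((p+.5)*6).astype(int)),2,(0,255,0),-1)
    q=proj(c,[[*ctr,.03]])[0]*6
    x,y=q.astype(int);cv2.imwrite(f"pics/ov_{n}.png",im[max(y-300,0):y+300,x-380:x+380])
go(*ctr,.15)
E
```

```text
(428, 220) 0 [ 0.487 -0.198  0.   ]
(470, 232) 0.0 [ 0.453 -0.291  0.   ]
(470, 232) 0.25 [ 0.421 -0.202  0.25 ]
(556, 232) 0.25 [ 0.41  -0.359  0.25 ]
(420, 265) 0 [ 0.386 -0.168  0.   ]
(372, 304) 0 [ 0.307 -0.051  0.   ]
(290, 240) 0 [0.463 0.121 0.   ]
[[ 0.578   0.1114  0.036 ]
 [ 0.6089  0.0205  0.036 ]
 [ 0.4871  0.0805  0.036 ]
 [ 0.518  -0.0104  0.036 ]
 [ 0.6445  0.1066  0.0455]
 [ 0.6587  0.0649  0.0455]
 [ 0.4373  0.0361  0.0455]
 [ 0.4515 -0.0056  0.0455]
 [ 0.6407  0.1507  0.008 ]
 [ 0.6825  0.0276  0.008 ]
 [ 0.4135  0.0734  0.008 ]
 [ 0.4553 -0.0497  0.008 ]]
t 0.35 tcp [ 0.1371 -0.5584  0.4045] f [-0.01 -0.2  -0.19] w 0.08528619707505325 tool
 [[ 0.971  0.238 -0.   ]
 [ 0.238 -0.971  0.   ]
 [ 0.    -0.    -1.   ]]
travel cm [ 54.42 -49.33   8.17]
```

View pics/ov_top.png

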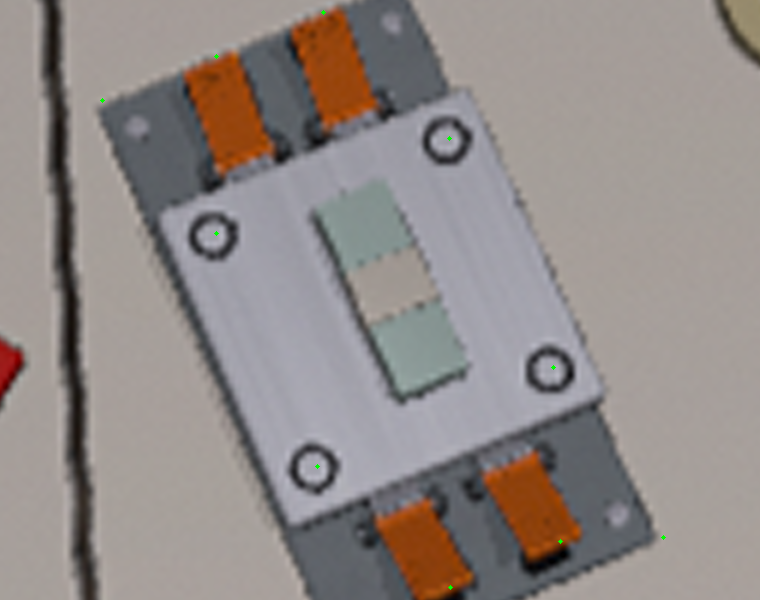

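View pics/ov_side.png

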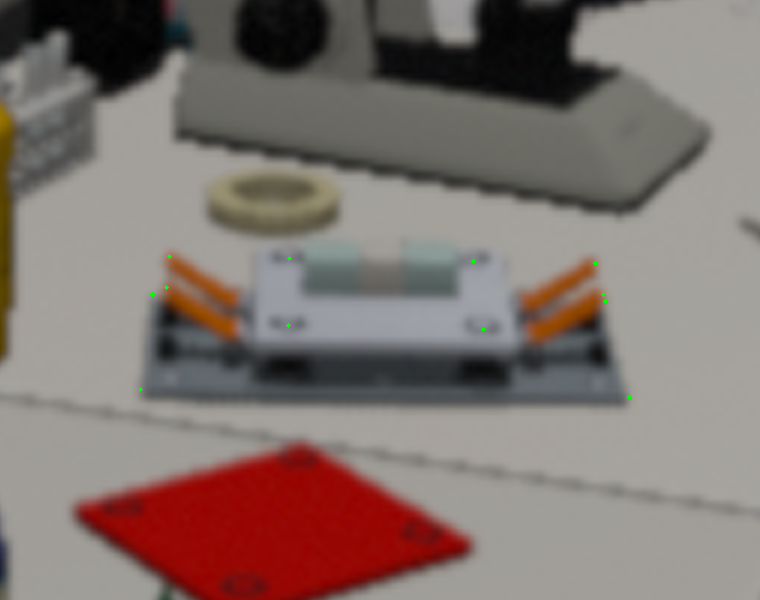

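```bash
python3 -m pendant '{"travel":[[11.6,-13,0],[11.6,-13,0],[11.6,-13,0],[11.6,-13,0],[11.6,-13,0]],"dr":[[0,0,0],[0,0,0],[0,0,0],[0,0,0],[0,0,0]],"hand":[-1,-1,-1,-1,-1]}' 40
python3 -m pendant '{"travel":[[11.6,-13,0],[11.6,-13,0],[11.6,-13,0],[11.6,-13,0],[11.6,-13,0]],"dr":[[0,0,-0.087],[0,0,-0.087],[0,0,-0.087],[0,0,-0.087],[0,0,-0.087]],"hand":[-1,-1,-1,-1,-1]}'
python3 -c "
from h import *
go(.38,-.09,.15)"
```

```text
time_s: 0.77
tcp_pos: [0.2201, -0.3994, 0.4046]
ee_rot: [-3.114, -0.382, -0.001]
force: [-1.3, 0.2, -1.2]
gripper_width: 0.0254
time_s: 1.18
tcp_pos: [0.302, -0.2413, 0.4055]
ee_rot: [-3.093, -0.523, -0.003]
force: [0.1, 0.3, -0.1]
gripper_width: 0.0002
t 1.18 tcp [ 0.302  -0.2413  0.4055] f [ 0.15  0.29 -0.1 ] w 0.0001718894301034536 tool
 [[ 0.944  0.329  0.001]
 [ 0.329 -0.944  0.005]
 [ 0.003 -0.005 -1.   ]]
travel cm [ 12.32 -11.68   8.34]
```

```bash
python3 -m pendant '{"travel":[[12.3,-11.7,0],[12.3,-11.7,0],[12.3,-11.7,2],[12.3,-11.7,4],[12.3,-11.7,4]],"dr":[[0,0,0],[0,0,0],[0,0,0],[0,0,0],[0,0,0]],"hand":[-1,-1,-1,-1,-1]}'
python3 -c "
from h import *
go(.518,-.0104,.06)"
```

```text
time_s: 1.6
tcp_pos: [0.3803, -0.087, 0.3652]
ee_rot: [-3.091, -0.528, -0.003]
force: [-0.6, 0.3, -0.3]
gripper_width: -0.0002
t 1.6 tcp [ 0.3803 -0.087   0.3652] f [-0.6   0.27 -0.29] w -0.00015112738408009008 tool
 [[ 0.943  0.332  0.001]
 [ 0.332 -0.943  0.006]
 [ 0.003 -0.006 -1.   ]]
travel cm [15.49 -2.58 13.28]
```

```bash
python3 -m pendant '{"travel":[[4,-0.6,2],[8,-1.3,4],[12,-2,5],[15.5,-2.6,7],[15.5,-2.6,8]],"dr":[[0,0,0],[0,0,0],[0,0,0],[0,0,0],[0,0,0]],"hand":[-1,-1,-1,-1,-1]}'
python3 -m pendant '{"travel":[[0,0,1],[0,0,2.5],[0,0,4],[0,0,4]],"dr":[[0,0,0],[0,0,0],[0,0,0],[0,0,0]],"hand":[-1,-1,-1,-1]}'
python3 -c "
from h import *
go(.518,-.0104,.04)
c=viewer.camera('top');s=c['img'][130:280,250:390,::-1];cv2.imwrite('pics/p1t.png',cv2.resize(s,None,fx=4,fy=4))
c=viewer.camera('side');s=c['img'][160:260,220:370,::-1];cv2.imwrite('pics/p1s.png',cv2.resize(s,None,fx=5,fy=5))
"
```

```text
time_s: 2.02
tcp_pos: [0.5224, -0.0085, 0.2847]
ee_rot: [-3.09, -0.533, -0.01]
force: [-0.9, -0.8, -0.3]
gripper_width: -0.0
time_s: 2.35
tcp_pos: [0.5217, -0.008, 0.2418]
ee_rot: [-3.088, -0.534, -0.003]
force: [-1.2, 0.4, -0.2]
gripper_width: -0.0004
t 2.35 tcp [ 0.5217 -0.008   0.2418] f [-1.16  0.36 -0.19] w -0.0003604628380985616 tool
 [[ 0.942  0.336  0.   ]
 [ 0.336 -0.942  0.008]
 [ 0.003 -0.007 -1.   ]]
travel cm [-0.44  0.13  2.88]
```

View pics/p1s.png

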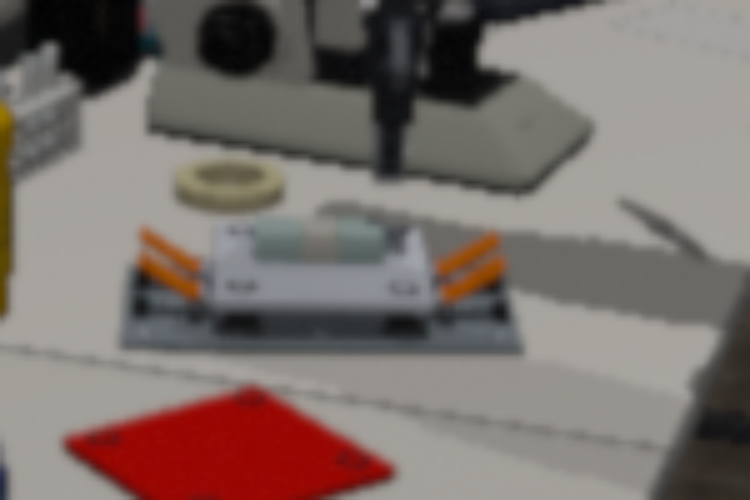

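View pics/p1t.png

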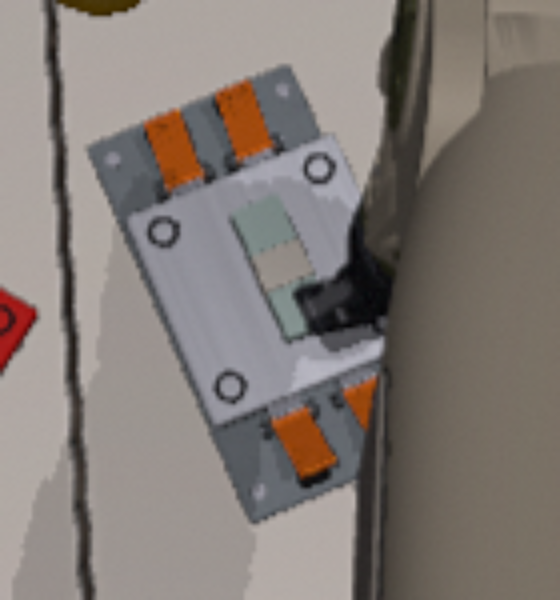

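```bash
python3 -c "
from h import *
s,R_=st();p=s['tcp_pos']+R_.as_matrix()@[0,0,.173];print(p,proj(viewer.camera('side'),p))"
python3 -m pendant '{"travel":[[-0.4,0.1,0.8],[-0.4,0.1,1.6],[-0.4,0.1,2.4],[-0.4,0.1,2.8],[-0.4,0.1,2.8]],"dr":[[-0.007,0,0],[-0.007,0,0],[-0.007,0,0],[-0.007,0,0],[-0.007,0,0]],"hand":[-1,-1,-1,-1,-1]}'
python3 -c "
from h import *
go(.518,-.0104,.036)"
```

```text
[ 0.52312475 -0.00706211  0.07142112] [[297.27024568 195.84006742]]
time_s: 2.92
tcp_pos: [0.5189, -0.0104, 0.2159]
ee_rot: [3.095, 0.534, 0.009]
force: [0.3, 0.3, -0.4]
gripper_width: 0.0002
t 2.92 tcp [ 0.5189 -0.0104  0.2159] f [ 0.35  0.34 -0.35] w 0.00018481503609999253 tool
 [[ 0.942  0.335  0.006]
 [ 0.335 -0.942  0.001]
 [ 0.006  0.001 -1.   ]]
travel cm [-0.09 -0.03  0.69]
```

```bash
python3 -m pendant '{"travel":[[0,0,0.5],[0,0,0.6],[0,0,0.6]],"dr":[[0,0,0],[0,0,0],[0,0,0]],"hand":[-1,-1,-1]}'
python3 -m pendant '{"travel":[[0,0,0.1],[0,0,0.2],[0,0,0.2]],"dr":[[0,0,0],[0,0,0],[0,0,0]],"hand":[-1,-1,-1]}'
python3 -m pendant '{"travel":[[0,0,0.1],[0,0,0.2],[0,0,0.2]],"dr":[[0,0,0],[0,0,0],[0,0,0]],"hand":[-1,-1,-1]}'
```

```text
time_s: 3.17
tcp_pos: [0.5189, -0.0104, 0.2097]
ee_rot: [3.096, 0.534, 0.008]
force: [0.0, -0.1, -0.3]
gripper_width: -0.0002
time_s: 3.42
tcp_pos: [0.519, -0.0104, 0.2093]
ee_rot: [3.095, 0.534, 0.01]
force: [-4.7, -0.6, 12.3]
gripper_width: 0.0003
time_s: 3.67
tcp_pos: [0.5189, -0.0103, 0.2093]
ee_rot: [3.094, 0.534, 0.011]
force: [-6.0, 0.9, 15.8]
gripper_width: 0.0001
```

```bash
python3 -m pendant '{"travel":[[0,0,-2],[0,0,-4],[0.1,-4,-4.5],[0.1,-8,-4.5],[0.1,-9.6,-4.5]],"dr":[[0,0,0],[0,0,0],[0,0,0],[0,0,0],[0,0,0]],"hand":[-1,-1,-1,-1,-1]}'
python3 -m pendant '{"travel":[[0,0,0],[0,0,1],[0,0,2.5],[0,0,3.5],[0,0,3.5]],"dr":[[0,0,0],[0,0,0],[0,0,0],[0,0,0],[0,0,0]],"hand":[-1,-1,-1,-1,-1]}'
python3 -c "
from h import *
go(.487,.0805,.036)"
```

```text
time_s: 4.08
tcp_pos: [0.4859, 0.0829, 0.2547]
ee_rot: [-3.095, -0.536, -0.011]
force: [-1.5, -0.1, -0.1]
gripper_width: 0.0002
time_s: 4.5
tcp_pos: [0.4854, 0.082, 0.2171]
ee_rot: [-3.095, -0.534, -0.005]
force: [-1.1, -0.1, -0.2]
gripper_width: -0.0001
t 4.5 tcp [0.4854 0.082  0.2171] f [-1.1  -0.07 -0.18] w -0.0001247546130677075 tool
 [[ 0.942  0.335  0.003]
 [ 0.335 -0.942  0.001]
 [ 0.003  0.    -1.   ]]
travel cm [0.1  0.2  0.81]
```

```bash
python3 -m pendant '{"travel":[[0.1,0.2,0.4],[0.1,0.2,0.7],[0.1,0.2,0.7]],"dr":[[0,0,0],[0,0,0],[0,0,0]],"hand":[-1,-1,-1]}'
python3 -m pendant '{"travel":[[0,0,0.1],[0,0,0.2],[0,0,0.2]],"dr":[[0,0,0],[0,0,0],[0,0,0]],"hand":[-1,-1,-1]}'
python3 -m pendant '{"travel":[[0,0,0.1],[0,0,0.2],[0,0,0.2]],"dr":[[0,0,0],[0,0,0],[0,0,0]],"hand":[-1,-1,-1]}'
```

```text
time_s: 4.75
tcp_pos: [0.4874, 0.0798, 0.2098]
ee_rot: [-3.096, -0.532, -0.005]
force: [-0.2, -0.4, -0.1]
gripper_width: -0.0
time_s: 5.0
tcp_pos: [0.4876, 0.0797, 0.2093]
ee_rot: [-3.096, -0.532, -0.006]
force: [-4.5, -0.1, 12.3]
gripper_width: 0.0001
time_s: 5.25
tcp_pos: [0.4874, 0.0797, 0.2093]
ee_rot: [-3.096, -0.532, -0.008]
force: [-6.0, 0.9, 15.9]
gripper_width: 0.0002
```

```bash
python3 -m pendant '{"travel":[[0,0,-2],[0,0,-3],[4,0,-3],[8,0,-3],[9.6,0,-3]],"dr":[[0,0,0],[0,0,0],[0,0,0],[0,0,0],[0,0,0]],"hand":[-1,-1,-1,-1,-1]}'
python3 -m pendant '{"travel":[[0,0,0],[0,0,1],[0,0,2],[0,0,2.2],[0,0,2.2]],"dr":[[0,0,0],[0,0,0],[0,0,0],[0,0,0],[0,0,0]],"hand":[-1,-1,-1,-1,-1]}'
python3 -c "
from h import *
go(.578,.1114,.036)"
```

```text
time_s: 5.67
tcp_pos: [0.5822, 0.1126, 0.2412]
ee_rot: [3.096, 0.532, 0.019]
force: [0.9, 0.6, 0.0]
gripper_width: 0.0003
time_s: 6.08
tcp_pos: [0.5804, 0.1122, 0.2173]
ee_rot: [-3.096, -0.532, -0.012]
force: [0.1, 0.4, 0.2]
gripper_width: -0.0002
t 6.08 tcp [0.5804 0.1122 0.2173] f [0.11 0.36 0.2 ] w -0.0001994313256938824 tool
 [[ 0.943  0.334  0.007]
 [ 0.334 -0.943  0.001]
 [ 0.007  0.001 -1.   ]]
travel cm [-0.26 -0.01  0.83]
```

```bash
python3 -m pendant '{"travel":[[-0.3,0,0.4],[-0.3,0,0.7],[-0.3,0,0.7]],"dr":[[0,0,0],[0,0,0],[0,0,0]],"hand":[-1,-1,-1]}'
python3 -m pendant '{"travel":[[0,0,0.1],[0,0,0.2],[0,0,0.2]],"dr":[[0,0,0],[0,0,0],[0,0,0]],"hand":[-1,-1,-1]}'
python3 -m pendant '{"travel":[[0,0,0.1],[0,0,0.2],[0,0,0.2]],"dr":[[0,0,0],[0,0,0],[0,0,0]],"hand":[-1,-1,-1]}'
```

```text
time_s: 6.33
tcp_pos: [0.5765, 0.1109, 0.2097]
ee_rot: [-3.096, -0.531, -0.009]
force: [0.3, 0.1, -0.9]
gripper_width: -0.0
time_s: 6.58
tcp_pos: [0.5768, 0.111, 0.2082]
ee_rot: [-3.096, -0.531, -0.01]
force: [0.2, -0.1, 4.0]
gripper_width: 0.0003
time_s: 6.83
tcp_pos: [0.5768, 0.1112, 0.2064]
ee_rot: [-3.096, -0.531, -0.011]
force: [-1.3, 1.1, 4.3]
gripper_width: -0.0005
```

```bash
python3 -m pendant '{"travel":[[0,0,0.1],[0,0,0.2],[0,0,0.2]],"dr":[[0,0,0],[0,0,0],[0,0,0]],"hand":[-1,-1,-1]}'
python3 -c "
from h import *
c=viewer.camera('side');s=c['img'][160:260,220:370,::-1];cv2.imwrite('pics/p2s.png',cv2.resize(s,None,fx=5,fy=5))
c=viewer.camera('top');s=c['img'][130:280,250:390,::-1];cv2.imwrite('pics/p2t.png',cv2.resize(s,None,fx=4,fy=4))
"
```

```text
time_s: 7.08
tcp_pos: [0.5769, 0.1113, 0.205]
ee_rot: [-3.096, -0.532, -0.012]
force: [-2.9, 0.7, 7.5]
gripper_width: -0.0001
```

View pics/p2s.png

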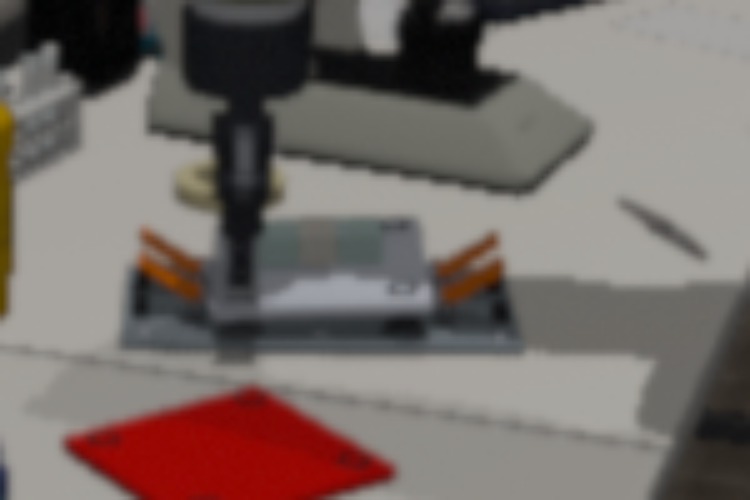

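View pics/p2t.png

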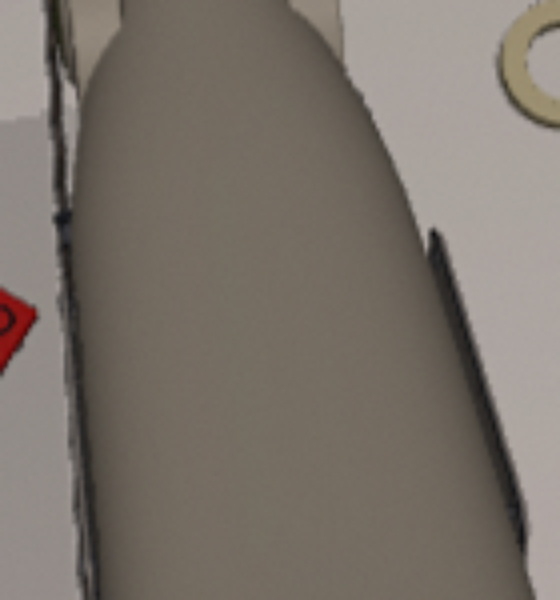

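```bash
python3 -m pendant '{"travel":[[0,0,-0.3],[0,0,-0.8],[0,0,-2],[0,0,-4],[0,0,-4]],"dr":[[0,0,0],[0,0,0],[0,0,0],[0,0,0],[0,0,0]],"hand":[-1,-1,-1,-1,-1]}'
python3 -c "
from h import *
go(.6394,.1048,.055)"
```

```text
time_s: 7.6
tcp_pos: [0.5779, 0.1113, 0.248]
ee_rot: [-3.096, -0.532, -0.019]
force: [0.7, -0.1, 0.8]
gripper_width: -0.0005
t 7.6 tcp [0.5779 0.1113 0.248 ] f [ 0.67 -0.14  0.8 ] w -0.00045259407378257316 tool
 [[ 0.943  0.334  0.012]
 [ 0.334 -0.943  0.002]
 [ 0.012  0.002 -1.   ]]
travel cm [5.55 2.66 2.08]
```

```bash
python3 -m pendant '{"travel":[[3,1.4,0],[5.5,2.7,0],[5.5,2.7,0.8],[5.5,2.7,1.6],[5.5,2.7,1.6]],"dr":[[0,-0.012,0],[0,-0.012,0],[0,-0.012,0],[0,-0.012,0],[0,-0.012,0]],"hand":[-1,-1,-1,-1,-1]}'
python3 -c "
from h import *
go(.6394,.1048,.045)
c=viewer.camera('side');s=c['img'][160:260,220:370,::-1];cv2.imwrite('pics/p3s.png',cv2.resize(s,None,fx=5,fy=5))
"
```

```text
time_s: 8.02
tcp_pos: [0.6377, 0.1041, 0.2296]
ee_rot: [3.095, 0.531, -0.007]
force: [-1.0, 0.1, -0.4]
gripper_width: 0.0001
t 8.02 tcp [0.6377 0.1041 0.2296] f [-1.04  0.07 -0.39] w 5.181407475128928e-05 tool
 [[ 0.943  0.333 -0.004]
 [ 0.333 -0.943 -0.002]
 [-0.005  0.    -1.   ]]
travel cm [ 0.19 -0.01  1.16]
```

View pics/p3s.png

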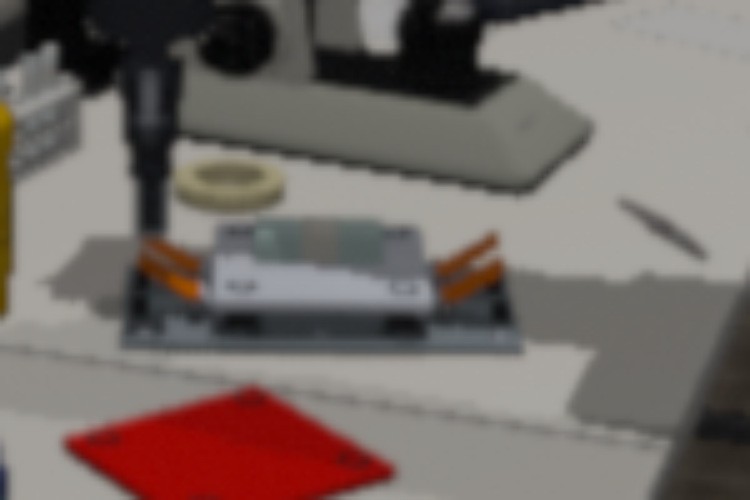

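```bash
python3 -m pendant '{"travel":[[0.2,0,0.6],[0.2,0,1.0],[0.2,0,1.3],[0.2,0,1.6],[0.2,0,1.6]],"dr":[[0,0.004,0],[0,0.004,0],[0,0.004,0],[0,0.004,0],[0,0.004,0]],"hand":[-1,-1,-1,-1,-1]}'
python3 -c "
from h import *
go(.6394,.1048,.022)
c=viewer.camera('side');s=c['img'][160:260,220:370,::-1];cv2.imwrite('pics/p4s.png',cv2.resize(s,None,fx=5,fy=5))
"
```

```text
time_s: 8.48
tcp_pos: [0.6398, 0.1053, 0.2151]
ee_rot: [-3.096, -0.533, -0.004]
force: [1.0, 1.2, 2.5]
gripper_width: -0.0001
t 8.48 tcp [0.6398 0.1053 0.2151] f [0.98 1.17 2.48] w -0.00011901794073363527 tool
 [[ 0.942  0.334  0.002]
 [ 0.334 -0.942  0.   ]
 [ 0.002  0.    -1.   ]]
travel cm [-0.06  0.04  2.01]
```

View pics/p4s.png

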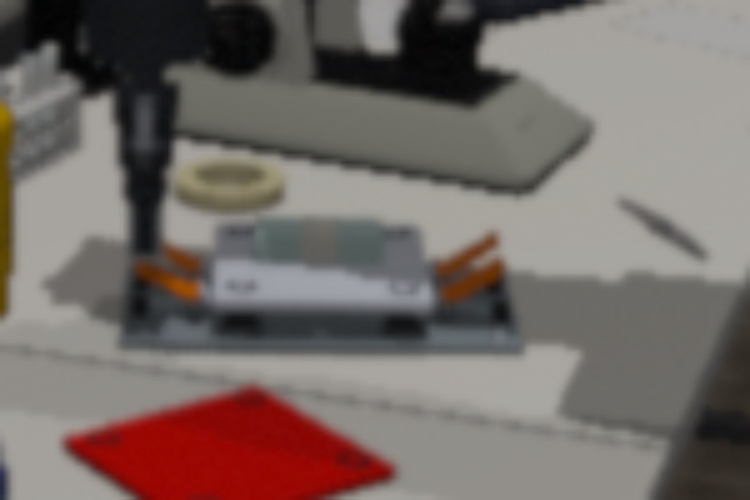

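```bash
python3 -m pendant '{"travel":[[0,0,0.3],[0,0,0.6],[0,0,0.9],[0,0,1.0],[0,0,1.0]],"dr":[[0,0,0],[0,0,0],[0,0,0],[0,0,0],[0,0,0]],"hand":[-1,-1,-1,-1,-1]}'
python3 -c "
from h import *
go(.6394,.1048,.022)
c=viewer.camera('side');s=c['img'][180:240,230:330,::-1];cv2.imwrite('pics/p5s.png',cv2.resize(s,None,fx=7,fy=7))
"
```

```text
time_s: 8.95
tcp_pos: [0.6395, 0.1049, 0.2048]
ee_rot: [3.095, 0.532, 0.001]
force: [0.8, 0.5, 2.9]
gripper_width: 0.0002
t 8.95 tcp [0.6395 0.1049 0.2048] f [0.84 0.48 2.86] w 0.00017080301214398357 tool
 [[ 0.943  0.334  0.001]
 [ 0.334 -0.943 -0.001]
 [ 0.001  0.001 -1.   ]]
travel cm [-0.01  0.01  0.98]
```

View pics/p5s.png

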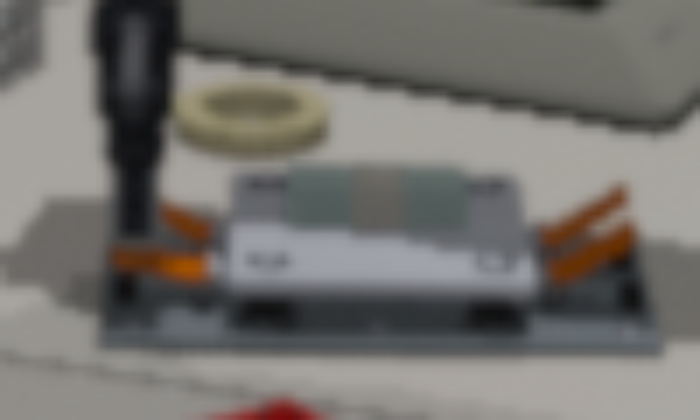

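The near (own) tab is going down, at (155,262). Continuing to flat.

```bash
python3 -m pendant '{"travel":[[0,0,0.3],[0,0,0.6],[0,0,0.9],[0,0,0.9]],"dr":[[0,0,0],[0,0,0],[0,0,0],[0,0,0]],"hand":[-1,-1,-1,-1]}'
python3 -m pendant '{"travel":[[0,0,0.1],[0,0,0.2],[0,0,0.2]],"dr":[[0,0,0],[0,0,0],[0,0,0]],"hand":[-1,-1,-1]}'
```

```text
time_s: 9.33
tcp_pos: [0.6395, 0.1048, 0.1954]
ee_rot: [3.095, 0.532, 0.001]
force: [2.8, 0.7, 1.3]
gripper_width: -0.0001
time_s: 9.58
tcp_pos: [0.6394, 0.1048, 0.1951]
ee_rot: [3.095, 0.532, 0.002]
force: [-2.2, 0.3, 16.0]
gripper_width: 0.0002
```

```bash
python3 -m pendant '{"travel":[[0,0,0.1],[0,0,0.1]],"dr":[[0,0,0],[0,0,0]],"hand":[-1,-1]}'
python3 -m pendant '{"travel":[[0,0,-0.5],[0,0,-2],[0,0,-5],[0,0,-9],[0,0,-12]],"dr":[[0,0,0],[0,0,0],[0,0,0],[0,0,0],[0,0,0]],"hand":[-1,-1,-1,-1,-1]}'
python3 -m pendant '{"travel":[[-4,0,-3],[-8,0,-5],[-12,0,-5],[-16,0,-5],[-20,0,-5]],"dr":[[0,0,0],[0,0,0],[0,0,0],[0,0,0],[0,0,0]],"hand":[-1,-1,-1,-1,-1]}'
python3 -c "
from h import *
go(.38,-.09,.2)
c=viewer.camera('side');s=c['img'][180:240,230:330,::-1];cv2.imwrite('pics/p6s.png',cv2.resize(s,None,fx=7,fy=7))
c=viewer.camera('top');cv2.imwrite('pics/p6t.png',c['img'][:,:,::-1])
"
```

```text
time_s: 9.75
tcp_pos: [0.6393, 0.1049, 0.1952]
ee_rot: [3.095, 0.532, 0.003]
force: [-0.5, 0.8, 11.4]
gripper_width: 0.0003
time_s: 10.17
tcp_pos: [0.638, 0.1049, 0.3159]
ee_rot: [3.095, 0.532, -0.003]
force: [1.0, 0.0, 1.0]
gripper_width: 0.0002
time_s: 10.58
tcp_pos: [0.4529, 0.0399, 0.3656]
ee_rot: [3.095, 0.532, -0.007]
force: [0.4, -1.4, 0.5]
gripper_width: -0.0002
t 10.58 tcp [0.4529 0.0399 0.3656] f [ 0.35 -1.38  0.49] w -0.0002487378599626938 tool
 [[ 0.943  0.334 -0.004]
 [ 0.334 -0.943 -0.002]
 [-0.004  0.001 -1.   ]]
travel cm [-11.22   9.81  -0.69]
```

View pics/p6s.png

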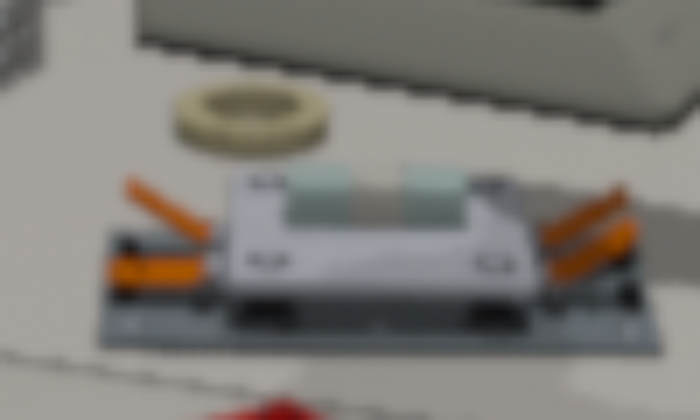

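View pics/p6t.png

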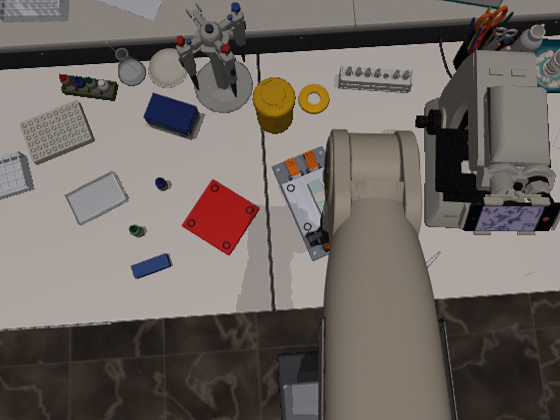

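```bash
python3 -m pendant '{"travel":[[0,0,0],[0,0,0],[0,0,0]],"dr":[[0,0,0],[0,0,0],[0,0,0]],"hand":[-1,-1,-1]}'; python3 -c "
from cell import order
print(order.finish_job())"
```

```text
time_s: 10.93
tcp_pos: [0.4483, 0.0399, 0.3636]
ee_rot: [-3.096, -0.53, 0.022]
force: [0.9, 0.4, 0.6]
gripper_width: 0.0002
the job is handed in; nothing more can be done
None
```

I found the rocking corner, let go of it and pressed its own orange tab flat; the job was handed in at about 11 s.

- **Corners:** I pressed three, at x, y in metres. (0.518, -0.010) and (0.487, 0.080) held rigid at about 16 N. (0.577, 0.111) gave way at about 4 N and went down about 4 mm, and the force had risen to 7.5 N by the last reading. I did not press the fourth, since the rocking corner was already found.
- **Tab:** it went down to its stop with the fingertips at about 22 mm above the desk, the height given for flat, and held there at 16 N.
- **Final look:** the side picture shows that tab lying flat, the other three standing, and the plate level with the slides in place. The arm is clear of everything. In the top picture the arm hid part of the plate and the tape. The tape is visible in the side view, and the tweezers were only partly visible in the top picture.

I did not press the propped corner again to confirm that it no longer rocks. No check failed or disagreed.

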